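# Close a two-part plaster mould on its strapping stand

## Task

Get the plaster dish mould ready for strapping: first set the lower half (the one with the two brass dowels) on the narrow wooden stand, dowels up, centred and lengthwise along it, and let go of it there. Then fit the upper half over the dowels, thick dowel in the wide hole, until the two faces meet, and keep hold of it, pressing down with a steady push of about 15 N: the job ends while you are still holding the closed mould pressed together. Leave the bowl, the pot and the brush where they are.

Things in the scene. Friction and masses are not known exactly. Their poses are not given: they have to be found in the camera images.
- lower_half: Loose white plaster block 110 (x) x 54 (y) x 40 mm (z), 0.26 kg, round cavity 35 mm wide, 12 deep in its top. Origin: centre of underside, z up. Brass dowels 14 mm high on top: thick (16 mm) at x = +37 mm, thin (10 mm) at x = -37 mm, y = 0; straight for 6 mm, then tapering to 8 and 4 mm tips. Lies left or right of the stand, +x end away from the robot within 0.5 rad.
- lower_face (a point): Centre of the top (joint) face of the lower half, 40 mm above its origin, axes as the lower half's. The upper half's origin comes to this point when the mould is closed.
- upper_half: Loose white plaster block 110 (x) x 54 (y) x 40 mm (z), 0.26 kg, joint face down. Origin: centre of underside, z up. Round through holes along its middle: wide dowel hole (18 mm) at x = +37 mm, narrow one (12 mm) at x = -37 mm, pour hole (14 mm, no dowel) at centre. Lies on the other side of the stand from the lower half, +x end away from the robot within 0.5 rad.
- stand: Wooden stand fixed to the bench: foot 120 x 60 x 12 mm, a narrow web, and a flat level bearer 100 (x) x 36 (y) x 12 mm, its top 70 mm above the bench. Origin: centre of the foot's underside. x runs along the bearer, away from the robot within 0.35 rad. The centred mould half overhangs the bearer by 9 mm at each long side, 5 mm at each end.
- stand_top (a point): Centre of the top of the stand's bearer, 70 mm above the bench, axes as the stand's. The lower half's origin belongs here.
- glaze_bowl: Bystander: glazed bowl, 100 mm wide, 50 mm high, at the far left of the work. Origin: centre of its underside.
- pot: Bystander: white lidded pot, 70 mm wide, 70 mm high, at the far right. Origin: centre of its underside.
- brush: Bystander: paint brush 170 mm long lying crosswise beyond the stand. Origin: centre of its underside.
Mind the look-alikes: they are no part of the job. Of the things like the stand, leave any that is orange; of the rest the smaller one is meant.

How it is judged:
By the outcome, as a careful person would: the job done as asked, in the order asked, and still so for the second after the job is handed in, while the arm keeps its last pose, push and grip.
It also fails if it takes over 64 s, if anything falls off the work surface, if the arm or the gripper's body presses on something with over 40 N, if the wrist force passes 120 N, or if a joint passes its speed limit or range.

## Robot

A 6-joint arm with a two-finger parallel gripper is mounted at the origin on the work surface. World frame = base frame: x ahead of the robot, y to its left, z up, the work surface at z = 0. Lengths are in m, angles in degrees, forces in N, time in s.
With the tool pointing down it reaches from about 0.4 to 0.825 m from the base axis. Payload 7 kg.
Tool frame: the origin (TCP) lies midway between the tips of the shut fingers; the grasp point (between the pads) lies 19 mm behind it; z points along the fingers, y is the line along which they close (so a half turn about z gives the same grasp; the last joint's range is limited). The gripper opens to 88 mm and grips with 3 to 60 N. Pads are 19 mm wide; open, the fingers measure 130 mm over their backs; the gripper's body (78 mm by 193 mm) begins 47 mm behind the grasp point.
Start: joints at [-47.206, 20.546, 0.682, 0, -70.136, -16.507], TCP at [0.299, -0.605, 0.227] pointing down, gripper open.
Joint ranges: [-176.03, 176.03], [-82.01, 121.73], [-58.28, 71.71], [-173.87, 95.51], [-174.79, -0.11], [-173.66, 173.66]. Speed limits (degrees/s): [136.94, 136.94, 172.46, 180, 180, 180].

## Interface

Orientations are given as [roll, pitch, yaw] about the fixed x, y, z axes, in that order (R = Rz(yaw) Ry(pitch) Rx(roll)).
In Python, from plant import r, eyes, workorder gives the robot as it stands.
- The arm moves only by the tool step_arm, never from a script. Its argument "plan" is a list of rows, each a list of 5 numbers: the shift along the tool's x, y, z each as a share of 25 cm, from -1 to 1, then the turn about the tool's z as a share of 60 degrees, from -1 to 1, then the finger opening in mm, from 0 to 87.6. In form: [[x, y, z, turn, jaw], ...]. A call has 1 to 12 rows; each row is the pose to reach, as a shift and turn from the pose commanded when the call began, along the tool's axes at that moment; what a row does not reach only later rows make up. A row lasts 1/12 s, in which the tool goes at most 41.7 mm and 7.16 degrees, less where a joint would pass 70% of its speed; a pose out of reach is approached as far as the arm can. A call with a number of a shift or a turn outside -1 to 1 is refused whole. A call with a gripper value outside its range is refused whole. The fingers move at their own pace and stop on an object; "newtons" is the grip in N (left out, the last holds). Time passes only in rows, so rows that repeat a pose let the fingers close. It gives the time, the measured TCP pose, the force, the opening and the grip force at its end, in the units of the state.
- r.get_state(): the state, without advancing time (a new reading comes with each control period).
- eyes.capture(name): name is "side" or "top"; returns the picture (400x640x3 uint8, red, green, blue); there is no depth.
- eyes.camera_model(name): a dict with "fov_y" (degrees; the focal length in pixels is half the picture's height over the tangent of half this angle, whatever the lens; pixels are square), "cx", "cy" (the principal point, pixels), "world_to_cam" (4x4, takes a point from world to camera coordinates). Camera axes: x right, y up, looking along -z (the intrinsics and any distortion apply to the point x, -y, -z); pixel columns grow to the right and rows downward; lengths in m; the calibration is good to about 2 mm. A picture is of the moment at which its call begins. camera_model takes no time and is no camera call.
- workorder.close_job(): hands the job in; it is judged then, once.
The state is a dict: "time_s": time; "joints": joint angles; "qd": joint speeds; "joint_torque": joint torques, N m; "tcp_pos": TCP position; "eef_rot": TCP orientation; "contact_force": force on the tool from outside, world axes, zero at the start; "moment": the same for the moment, N m; "gripper_width": finger opening in m; "gripper_force": force on a finger pad.
Only numpy, scipy, OpenCV 4.12 (cv2) and the standard library are available. Lean on these libraries where they do the work, as an engineer would, in place of code of your own. Each camera call takes 0.05 s, during which the arm holds its last target. There are 200 camera calls.

## Working session

There is one attempt and no reset: what is moved stays moved. The work goes in short steps, Python scripts to look and compute and a tool call to move; the robot and the scene stay as the last step left them, time stands still between calls to the robot, and variables do not carry over. Pictures are saved under pics/ and viewed, at most 10 in all, crops included, and the job is handed in when it is done.

Besides the shell and the picture viewer there is one more tool, called after "Request:" as name(argument=value, ...) on one line, values as JSON. step_arm: Moves the arm, as the interface text tells. Its arguments: {"type":"object","properties":{"plan":{"type":"array"},"newtons":{"type":"number"}},"required":["plan"]}

```bash
mkdir -p pics; python3 - <<'E'
from plant import r,eyes,workorder
import cv2
for n in("side","top"):
    im=eyes.capture(n); cv2.imwrite(f"pics/{n}0.png",im[:,:,::-1]); print(n,eyes.camera_model(n))
print(r.get_state())
E
```

```text
side {'fov_y': 43.96573755140088, 'cx': 321.26020036216164, 'cy': 206.11676841220094, 'world_to_cam': array([[-0.90699095, -0.42110566,  0.00611925,  0.53700135],
       [ 0.33878154, -0.72089294,  0.60459941, -0.1995176 ],
       [-0.25018891,  0.55043927,  0.79650619, -1.25019009],
       [ 0.        ,  0.        ,  0.        ,  1.        ]])}
top {'fov_y': 48.52710520768494, 'cx': 316.9081235471079, 'cy': 205.6090232717176, 'world_to_cam': array([[ 0.02417293, -0.99969152,  0.00570423,  0.03487579],
       [ 0.98915868,  0.02474419,  0.14475095, -0.57600015],
       [-0.14484744,  0.00214333,  0.98945168, -1.13438737],
       [ 0.        ,  0.        ,  0.        ,  1.        ]])}
{'time_s': 0.1, 'joints': array([-4.72071234e+01,  2.05860040e+01,  6.39688996e-01, -1.80468062e-02,
       -7.01388106e+01, -1.65082384e+01]), 'qd': array([ 0.03719741, -0.12168991,  0.12994628,  0.00704336, -0.02925961,
       -0.07340536]), 'joint_torque': array([-1.08734392e-03, -5.84158301e+01,  2.93753278e+01,  7.01552019e+00,
        1.02058821e-02, -8.90263027e-05]), 'tcp_pos': array([ 0.29869809, -0.60480885,  0.22573547]), 'eef_rot': array([ 1.79913562e+02, -7.92402442e-03, -1.53721500e+02]), 'contact_force': array([ 0.05015675, -0.46617714, -0.89452497]), 'moment': array([ 0.0242732 , -0.02764325,  0.01774754]), 'gripper_force': 0.0, 'gripper_width': 0.08746546306857306}
```

View pics/top0.png

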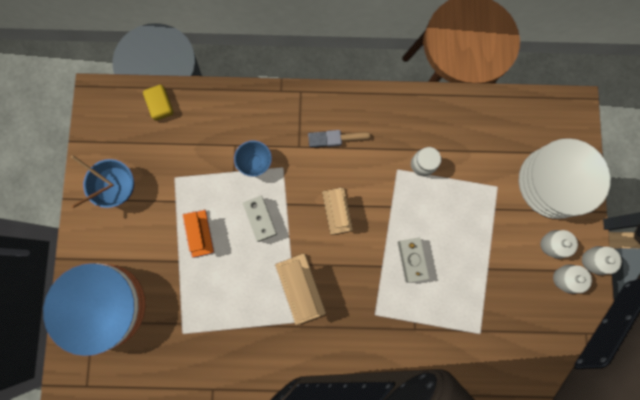

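View pics/side0.png

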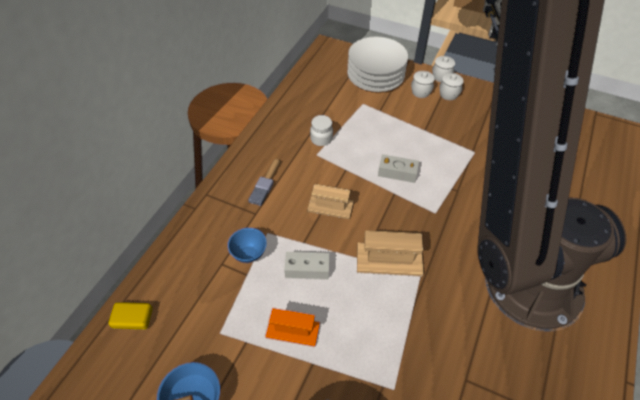

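The top view shows the lower half at (414,260) with its dowels, the upper half at (260,218) and the small wooden stand at (337,211). The larger stand at (300,289) and the orange one at (198,233) are decoys. The side view has them at (400,167), (307,264) and (330,200). Next I'll enlarge these.

```bash
python3 - <<'E'
import cv2,numpy as np
t=cv2.imread("pics/top0.png");s=cv2.imread("pics/side0.png")
def crop(im,c,w=33,h=33,k=6):
    x,y=c;return cv2.resize(im[y-h:y+h,x-w:x+w],None,fx=k,fy=k,interpolation=cv2.INTER_NEAREST)
row=lambda im,cs:np.hstack([crop(im,c,22,22) for c in cs])
cv2.imwrite("pics/m1.png",np.vstack([row(t,[(414,260),(260,218),(337,211)]),np.hstack([crop(s,c,22,22) for c in[(400,167),(307,264),(330,200)]])]))
E
```

```text
(no output)
```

View pics/m1.png

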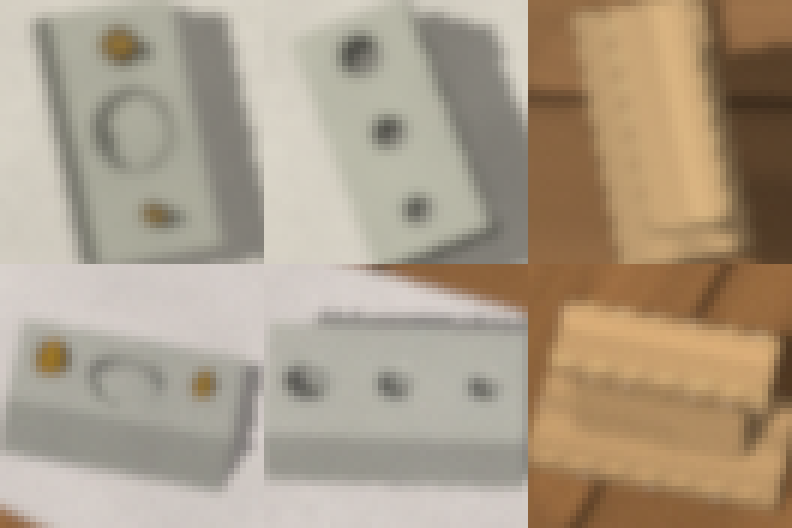

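```bash
cat >h.py <<'E'
import cv2,numpy as np
from plant import r,eyes,workorder
def ray(n,uv,z):
    m=eyes.camera_model(n);W=m["world_to_cam"];R=W[:3,:3];C=-R.T@W[:3,3];f=200/np.tan(np.radians(m["fov_y"]/2))
    uv=np.atleast_2d(uv).astype(float)
    d=np.c_[(uv[:,0]-m["cx"])/f,-(uv[:,1]-m["cy"])/f,-np.ones(len(uv))]@R
    return C+d*((z-C[2])/d[:,2])[:,None]
def tri(a,b):  # pixel in top, pixel in side -> point
    P=[(ray(n,p,0)[0],ray(n,p,.1)[0]) for n,p in(("top",a),("side",b))]
    (p0,p1),(q0,q1)=P;u=p1-p0;v=q1-q0
    s=np.linalg.lstsq(np.c_[u,-v],q0-p0,rcond=None)[0];A=p0+s[0]*u;B=q0+s[1]*v
    return (A+B)/2,np.linalg.norm(A-B)
def proj(n,p):
    m=eyes.camera_model(n);f=200/np.tan(np.radians(m["fov_y"]/2));c=(m["world_to_cam"]@np.r_[p,1])[:3]
    return np.array([m["cx"]+f*c[0]/-c[2],m["cy"]-f*c[1]/-c[2]])
K=4
def face(im,n,seed,z,tol=5,w=32):
    x,y=int(seed[0]),int(seed[1]);c=im[y-w:y+w,x-w:x+w]
    c=cv2.resize(c,None,fx=K,fy=K,interpolation=cv2.INTER_CUBIC)
    sd=(int((seed[0]-x+w)*K),int((seed[1]-y+w)*K))
    m=np.zeros((c.shape[0]+2,c.shape[1]+2),np.uint8)
    cv2.floodFill(c.copy(),m,sd,0,(tol,)*3,(tol,)*3,4|(255<<8)|cv2.FLOODFILL_MASK_ONLY|cv2.FLOODFILL_FIXED_RANGE)
    m=m[1:-1,1:-1];m=cv2.morphologyEx(m,cv2.MORPH_OPEN,np.ones((9,9)))
    ct=max(cv2.findContours(m,0,1)[0],key=cv2.contourArea)[:,0]
    p=(ct+.5)/K-.5+[x-w,y-w];q=ray(n,p,z)[:,:2]
    (cx,cy),(a,b),t=cv2.minAreaRect((q*1000).astype(np.float32))
    if a<b:a,b,t=b,a,t+90
    return np.round([cx,cy,a,b,(t+90)%180-90],1),m,c
def brass(im,w):
    x0,y0,x1,y1=w;c=cv2.resize(im[y0:y1,x0:x1],None,fx=K,fy=K,interpolation=cv2.INTER_CUBIC)
    m=(cv2.cvtColor(c,cv2.COLOR_BGR2HSV)[:,:,1]>90).astype(np.uint8)
    _,_,st,ce=cv2.connectedComponentsWithStats(m)
    return [(st[i,4]/K**2,np.round((ce[i]+.5)/K-.5+[x0,y0],2)) for i in range(1,len(st)) if st[i,4]>40]
E
cat > m.py <<'E'
from h import *
t=cv2.imread("pics/top0.png");s=cv2.imread("pics/side0.png")
bt=brass(t,(396,238,432,282));bs=brass(s,(378,150,422,185));print(bt,bs)
for a in bt:
    print([np.round(x*1000,1) for x in(ray("top",a[1],.05)[0],)], )
for b in bs:print(np.round(ray("side",b[1],.05)[0]*1000,1))
def T(nm,im,n,seeds,z,tols):
    for sd in seeds:
        for tol in tols:print(nm,n,tol,im[sd[1],sd[0]],face(im,n,sd,z,tol)[0])
T("low",t,"top",[(418,270)],.04,(8,14,20)); T("low",s,"side",[(411,170)],.04,(8,14,20))
T("up",t,"top",[(265,229)],.04,(8,14,20)); T("up",s,"side",[(299,270)],.04,(8,14,20))
T("st",t,"top",[(337,211)],.07,(15,25,35)); T("st",s,"side",[(331,195)],.07,(15,25,35))
E
python3 m.py
```

```text
[(np.float64(16.8125), array([411.5 , 245.13])), (np.float64(4.375), array([417.48, 273.35]))] [(np.float64(19.4375), array([386.12, 160.19])), (np.float64(8.125), array([411.42, 164.67]))]
[array([ 476. , -199.5,   50. ])]
[array([ 403.8, -214.4,   50. ])]
[ 475.9 -196.    50. ]
[ 403.8 -210.7   50. ]
low top 8 [150 165 166] [ 438.7 -208.9  106.5   50.6   10.6]
low top 14 [150 165 166] [ 437.4 -208.7  111.9   54.2   10.4]
low top 20 [150 165 166] [ 437.9 -209.1  114.8   56.    11.1]
low side 8 [158 168 169] [ 419.3 -211.4   63.2   50.7   10.7]
low side 14 [158 168 169] [ 440.7 -205.6  109.7   56.    13.5]
low side 20 [158 168 169] [ 437.1 -191.2  110.8   88.7   12.6]Traceback (most recent call last):
  File "m.py", line 11, in <module>
    T("up",t,"top",[(265,229)],.04,(8,14,20)); T("up",s,"side",[(299,270)],.04,(8,14,20))
    ~^^^^^^^^^^^^^^^^^^^^^^^^^^^^^^^^^^^^^^^^
  File "m.py", line 9, in T
    for tol in tols:print(nm,n,tol,im[sd[1],sd[0]],face(im,n,sd,z,tol)[0])
                                                   ~~~~^^^^^^^^^^^^^^^
  File "h.py", line 24, in face
    ct=max(cv2.findContours(m,0,1)[0],key=cv2.contourArea)[:,0]
       ~~~^^^^^^^^^^^^^^^^^^^^^^^^^^^^^^^^^^^^^^^^^^^^^^^^
ValueError: max() iterable argument is empty
```

```bash
sed -i '/^T("low"/d; s/(265,229)/(258,225),(255,212)/; s/(299,270)/(299,268),(316,268)/; s/(8,14,20)/(8,11,14,17)/g' m.py; python3 m.py | tail -n +6
```

```text
up top 8 [170 187 188] [540.1 204.5 106.8  50.7  21.3]
up top 11 [170 187 188] [540.6 203.6 107.5  52.9  22.4]
up top 14 [170 187 188] [541.6 201.9 109.   58.1  22.5]
up top 17 [170 187 188] [542.1 201.6 110.3  60.4  22.8]
up top 8 [168 184 185] [539.9 203.8 106.6  50.2  21.5]
up top 11 [168 184 185] [540.4 203.  107.5  53.1  22.4]
up top 14 [168 184 185] [541.4 201.8 108.8  57.3  22.4]
up top 17 [168 184 185] [541.5 201.6 109.8  59.1  22.5]
up side 8 [165 177 179] [539.3 202.  106.8  50.9  22.8]
up side 11 [165 177 179] [539.7 202.1 107.6  52.8  23.2]
up side 14 [165 177 179] [539.7 202.1 109.1  53.9  22.7]
up side 17 [165 177 179] [540.1 202.3 110.1  55.4  22.7]
up side 8 [169 178 181] [540.  201.9 107.   51.6  22.8]
up side 11 [169 178 181] [540.1 201.9 108.4  53.1  22.8]
up side 14 [169 178 181] [538.9 206.1 109.8  65.3  24.4]
up side 17 [169 178 181] [537.9 208.7 110.   72.3  24.4]
st top 15 [120 166 202] [560.4  -0.6 111.3  46.8   9.8]
st top 25 [120 166 202] [5.603e+02 4.000e-01 1.131e+02 5.180e+01 9.100e+00]
st top 35 [120 166 202] [560.6  -1.4 113.7  55.4  12.2]
st side 15 [112 161 201] [567.4  -4.   96.4  38.   11.6]
st side 25 [112 161 201] [568.1  -3.8  99.1  40.8  12.1]
st side 35 [112 161 201] [555.6  20.  114.   96.1  12.8]
```

Request:
step_arm(plan=[[-0.9, 0.88, 0, 0.247, 87], [-0.9, 0.88, 0, 0.247, 87], [-0.9, 0.88, 0, 0.247, 87], [-0.9, 0.88, 0, 0.247, 87], [-0.9, 0.88, 0, 0.247, 87], [-0.9, 0.88, 0, 0.247, 87], [-0.9, 0.88, 0, 0.247, 87], [-0.9, 0.88, 0, 0.247, 87], [-0.9, 0.88, 0, 0.247, 87], [-0.9, 0.88, 0, 0.247, 87]])

```text
time_s: 0.93
tcp_pos: [0.4037, -0.307, 0.2267]
eef_rot: [-180.0, 0.0, -168.4]
contact_force: [0.5, -0.0, -0.6]
gripper_width: 0.0871
gripper_force: 0.0
```

```bash
cat >>h.py <<'E'
def go(x,y,z,yaw):
    s=r.get_state();p=s["tcp_pos"];w=np.radians(s["eef_rot"][2]);d=np.array([x,y,z])-p
    dy=(yaw-s["eef_rot"][2]+90)%180-90
    print("t",round(s["time_s"],2),"tcp",p.round(4),"rot",s["eef_rot"].round(2),"F",s["contact_force"].round(1),"w",round(s["gripper_width"]*1e3,1),"gf",round(s["gripper_force"],1))
    print("GO",np.round([(np.cos(w)*d[0]+np.sin(w)*d[1])/.25,(np.sin(w)*d[0]-np.cos(w)*d[1])/.25,-d[2]/.25,-dy/60],4))
E
python3 -c "
from h import *
go(.439,-.207,.1,11.5)
t=cv2.imread('pics/top0.png');s=cv2.imread('pics/side0.png')
a=np.radians(12);o=[]
for im,n,c in((t,'top',(337,211)),(s,'side',(330,200))):
    k=8;w=24;im=cv2.resize(im[c[1]-w:c[1]+w,c[0]-w:c[0]+w],None,fx=k,fy=k)
    P=[]
    for x,y in((50,18),(50,-18),(-50,-18),(-50,18)):
        P.append((proj(n,[.568+(x*np.cos(a)-y*np.sin(a))/1e3,-.004+(x*np.sin(a)+y*np.cos(a))/1e3,.07])-np.array(c)+w+.5)*k)
    cv2.polylines(im,[np.int32(P)],True,(255,0,0),1);o.append(im)
cv2.imwrite('pics/st.png',np.hstack(o))
"
```

```text
t 0.93 tcp [ 0.4037 -0.307   0.2267] rot [-1.8000e+02  2.0000e-02 -1.6835e+02] F [ 0.5 -0.  -0.6] w 87.1 gf 0.0
GO [-0.2192  0.3633  0.507   0.0024]
```

View pics/st.png

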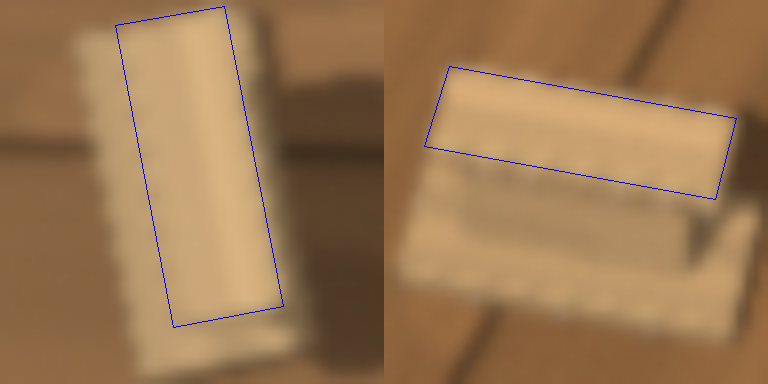

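The blue outline fits the bearer top in the side view. In the top view it lies about 2 px left of the bearer's right edge at (350,226), so stand y is about -0.006. Next I'll go down over the lower half.

Request:
step_arm(plan=[[-0.22, 0.37, 0.2, 0.0024, 87], [-0.22, 0.37, 0.3, 0.0024, 87], [-0.22, 0.37, 0.4, 0.0024, 87], [-0.22, 0.37, 0.5, 0.0024, 87], [-0.22, 0.37, 0.6, 0.0024, 87], [-0.22, 0.37, 0.7, 0.0024, 87], [-0.22, 0.37, 0.78, 0.0024, 87], [-0.22, 0.37, 0.84, 0.0024, 87], [-0.22, 0.37, 0.875, 0.0024, 87], [-0.22, 0.37, 0.875, 0.0024, 87], [-0.22, 0.37, 0.875, 0.0024, 87]])

```text
time_s: 1.85
tcp_pos: [0.4386, -0.2073, 0.0077]
eef_rot: [180.0, -0.1, -168.7]
contact_force: [-0.5, -0.4, 1.4]
gripper_width: 0.087
gripper_force: 0.0
```

```bash
python3 -c "
from h import *
go(.439,-.2055,.007,11.5)"
```

```text
t 1.85 tcp [ 0.4386 -0.2073  0.0077] rot [ 1.8000e+02 -6.0000e-02 -1.6872e+02] F [-0.5 -0.4  1.4] w 87.0 gf 0.0
GO [-0.0031  0.0068  0.0028 -0.0036]
```

Next I'll close at a moderate grip.

Request:
step_arm(plan=[[0, 0, 0, 0, 70], [0, 0, 0, 0, 60], [0, 0, 0, 0, 56], [0, 0, 0, 0, 53], [0, 0, 0, 0, 50], [0, 0, 0, 0, 48], [0, 0, 0, 0, 48], [0, 0, 0, 0, 48], [0, 0, 0, 0, 48], [0, 0, 0, 0, 48], [0, 0, 0, 0, 48], [0, 0, 0, 0, 48]], newtons=25)

```text
time_s: 2.85
tcp_pos: [0.4391, -0.2068, 0.0083]
eef_rot: [-180.0, 0.0, -168.7]
contact_force: [-0.7, 0.0, 6.5]
gripper_width: 0.0537
gripper_force: 25.0
```

```bash
cat >look.py <<'E'
from h import *
import sys
t=eyes.capture("top")[:,:,::-1].copy();s=eyes.capture("side")[:,:,::-1].copy()
cv2.imwrite(f"pics/t_{sys.argv[1]}.png",t);cv2.imwrite(f"pics/s_{sys.argv[1]}.png",s)
E
python3 look.py g1; python3 -c "
from h import *
go(.568,-.006,.2,12)
t=cv2.imread('pics/t_g1.png');s=cv2.imread('pics/s_g1.png')
print(brass(t,(396,238,432,282)))
for b in brass(s,(378,150,422,185)):print(b,np.round(ray('side',b[1],.05)[0]*1000,1))
cv2.imwrite('pics/g1.png',np.hstack([cv2.resize(t[220:300,374:454],None,fx=5,fy=5),cv2.resize(s[130:210,360:440],None,fx=5,fy=5)]))"
```

```text
t 2.95 tcp [ 0.4391 -0.2068  0.0083] rot [-1.7998e+02  4.0000e-02 -1.6866e+02] F [-0.8  0.1  6. ] w 54.0 gf 25.0
GO [-0.6635  0.686  -0.7669 -0.0109]
[]
(np.float64(6.3125), array([402.45, 149.99])) [ 446.5 -254.8   50. ]
(np.float64(4.9375), array([384.94, 160.35])) [ 478.8 -193.9   50. ]
```

View pics/g1.png

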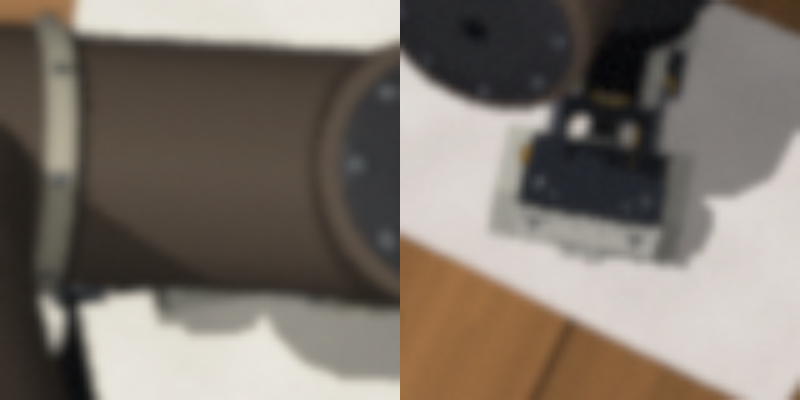

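The top view is blocked by the arm. The side view shows the block square between the fingers, its ends at about (460,175) and (497,183). Next I'll lift and carry it over the stand.

Request:
step_arm(plan=[[0, 0, -0.1, 0, 48], [0, 0, -0.25, 0, 48], [0, 0, -0.4, 0, 48], [0, 0, -0.55, 0, 48], [-0.06, 0.06, -0.67, -0.003, 48], [-0.16, 0.17, -0.72, -0.007, 48], [-0.27, 0.28, -0.72, -0.011, 48], [-0.38, 0.39, -0.72, -0.011, 48], [-0.48, 0.5, -0.72, -0.011, 48], [-0.58, 0.6, -0.72, -0.011, 48], [-0.664, 0.686, -0.72, -0.011, 48], [-0.664, 0.686, -0.72, -0.011, 48]])

```text
time_s: 3.95
tcp_pos: [0.5702, -0.0019, 0.1868]
eef_rot: [180.0, 0.0, -167.8]
contact_force: [0.2, 0.2, -1.9]
gripper_width: 0.0542
gripper_force: 25.0
```

```bash
python3 look.py g2; python3 -c "
from h import *
go(.568,-.006,.081,12)
s=cv2.imread('pics/s_g2.png')
cv2.imwrite('pics/g2.png',cv2.resize(s[100:250,240:420],None,fx=4,fy=4))"
```

```text
t 4.05 tcp [ 0.5675 -0.0048  0.1866] rot [ 1.7999e+02 -1.3000e-01 -1.6792e+02] F [-0.6 -0.2 -1.4] w 53.8 gf 25.0
GO [-0.001  -0.0051  0.4224  0.0014]
```

View pics/g2.png

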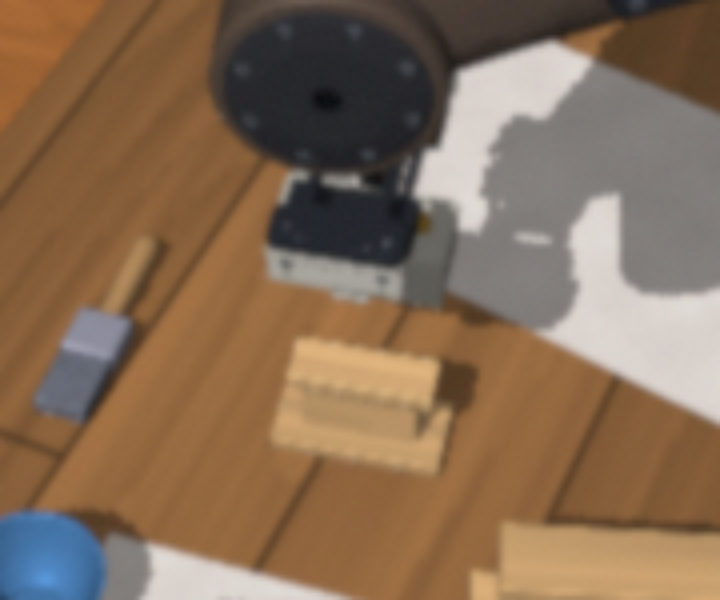

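```bash
python3 -c "
from h import *
a=np.radians(12.08)
for x,y in((55,27),(-55,27),(-55,-27)):
  for z in(.1783,.2183):
    p=proj('side',[.5675+(x*np.cos(a)-y*np.sin(a))/1e3,-.0048+(x*np.sin(a)+y*np.cos(a))/1e3,z]);print(x,y,z,p.round(1),((p-[240,100]+.5)*4).round())
"
```

```text
55 27 0.1783 [307.6 169.1] [273. 278.]
55 27 0.2183 [307.4 158.2] [271. 235.]
-55 27 0.1783 [350.7 176.7] [445. 309.]
-55 27 0.2183 [351.6 165.9] [448. 265.]
-55 -27 0.1783 [354.6 160.9] [461. 246.]
-55 -27 0.2183 [355.6 150. ] [464. 202.]
```

The side view shows the held block with its lower edge from about (268,278) to (442,305) in the crop, within 1 px of the prediction, with the stand below it. Next I'll lower it onto the bearer.

Request:
step_arm(plan=[[0.006, 0.002, 0.1, 0, 48], [0.006, 0.002, 0.2, 0, 48], [0.006, 0.002, 0.28, 0, 48], [0.006, 0.002, 0.34, 0, 48], [0.006, 0.002, 0.38, 0, 48], [0.006, 0.002, 0.4, 0, 48], [0.006, 0.002, 0.41, 0, 48], [0.006, 0.002, 0.418, 0, 48], [0.006, 0.002, 0.424, 0, 48], [0.006, 0.002, 0.428, 0, 48], [0.006, 0.002, 0.428, 0, 48]])

```text
time_s: 4.97
tcp_pos: [0.5665, -0.0057, 0.0813]
eef_rot: [180.0, 0.0, -168.0]
contact_force: [0.3, -0.7, -2.7]
gripper_width: 0.054
gripper_force: 25.0
```

```bash
python3 -c "
from h import *
go(.566,-.0045,.0785,12)"
```

```text
t 4.97 tcp [ 0.5665 -0.0057  0.0813] rot [ 1.7999e+02  5.0000e-02 -1.6802e+02] F [ 0.3 -0.7 -2.7] w 54.0 gf 25.0
GO [ 0.0009  0.0051  0.011  -0.0003]
```

Request:
step_arm(plan=[[0.001, 0.004, 0.003, 0, 48], [0.001, 0.004, 0.006, 0, 48], [0.001, 0.004, 0.009, 0, 48], [0.001, 0.004, 0.009, 0, 48], [0.001, 0.004, 0.009, 0, 48]])

```text
time_s: 5.38
tcp_pos: [0.5658, -0.0048, 0.0786]
eef_rot: [180.0, -0.0, -168.0]
contact_force: [0.7, 0.1, -2.7]
gripper_width: 0.0538
gripper_force: 25.0
```

Request:
step_arm(plan=[[0, 0, 0.003, 0, 48], [0, 0, 0.005, 0, 48], [0, 0, 0.007, 0, 48], [0, 0, 0.007, 0, 48]])

```text
time_s: 5.72
tcp_pos: [0.5659, -0.0048, 0.0783]
eef_rot: [-180.0, 0.0, -168.0]
contact_force: [-5.1, 2.0, 11.6]
gripper_width: 0.0537
gripper_force: 25.0
```

Contact. I'll release and rise.

Request:
step_arm(plan=[[0, 0, -0.004, 0, 54], [0, 0, -0.004, 0, 58], [0, 0, -0.004, 0, 64], [0, 0, -0.004, 0, 72], [0, 0, -0.004, 0, 80], [0, 0, -0.004, 0, 87], [0, 0, -0.004, 0, 87], [0, 0, -0.004, 0, 87], [0, 0, -0.06, 0, 87], [0, 0, -0.18, 0, 87], [0, 0, -0.3, 0, 87], [0, 0, -0.45, 0, 87]])

```text
time_s: 6.72
tcp_pos: [0.5646, -0.0051, 0.189]
eef_rot: [180.0, -0.2, -168.0]
contact_force: [0.8, 0.6, -1.0]
gripper_width: 0.0868
gripper_force: 0.0
```

```bash
python3 -c "
from h import *
go(.54,.2025,.2,22.7)"
```

```text
t 6.72 tcp [ 0.5646 -0.0051  0.189 ] rot [ 180.     -0.19 -168.03] F [ 0.8  0.6 -1. ] w 86.8 gf 0.0
GO [-0.0759  0.8326 -0.044  -0.1788]
```

Request:
step_arm(plan=[[0, 0.1, -0.05, -0.05, 87], [-0.02, 0.25, -0.05, -0.1, 87], [-0.04, 0.4, -0.05, -0.18, 87], [-0.06, 0.55, -0.05, -0.18, 87], [-0.076, 0.7, -0.05, -0.18, 87], [-0.076, 0.8, -0.05, -0.18, 87], [-0.076, 0.833, -0.05, -0.18, 87], [-0.076, 0.833, -0.05, -0.18, 87], [-0.076, 0.833, -0.05, -0.18, 87], [-0.076, 0.833, -0.05, -0.18, 87]])

```text
time_s: 7.55
tcp_pos: [0.5411, 0.202, 0.2017]
eef_rot: [-180.0, -0.0, -157.2]
contact_force: [0.3, 0.2, -0.6]
gripper_width: 0.087
gripper_force: 0.0
```

```bash
python3 look.py g3; python3 -c "
from h import *
go(.54,.2025,.03,22.7)
t=cv2.imread('pics/t_g3.png');s=cv2.imread('pics/s_g3.png')
print('top',[(a,b,ray('top',b,.12)[0].round(4)) for a,b in brass(t,(325,185,355,235))])
print('side',[(a,b,ray('side',b,.12)[0].round(4)) for a,b in brass(s,(310,165,355,190))])
cv2.imwrite('pics/g3.png',np.hstack([cv2.resize(t[165:265,285:385],None,fx=4,fy=4),cv2.resize(s[140:240,280:380],None,fx=4,fy=4)]))"
```

```text
t 7.65 tcp [0.5413 0.2017 0.2019] rot [-180.     -0.   -157.29] F [0.4 0.6 0.1] w 87.1 gf 0.0
GO [3.600e-03 4.800e-03 6.875e-01 2.000e-04]
top [(np.float64(457.625), array([342.43, 215.57]), array([ 0.5403, -0.0143,  0.12  ])), (np.float64(18.1875), array([335.4, 190.7]), array([0.6021, 0.0042, 0.12  ])), (np.float64(3.4375), array([341.12, 219.72]), array([ 0.5299, -0.0112,  0.12  ]))]
side []
```

View pics/g3.png

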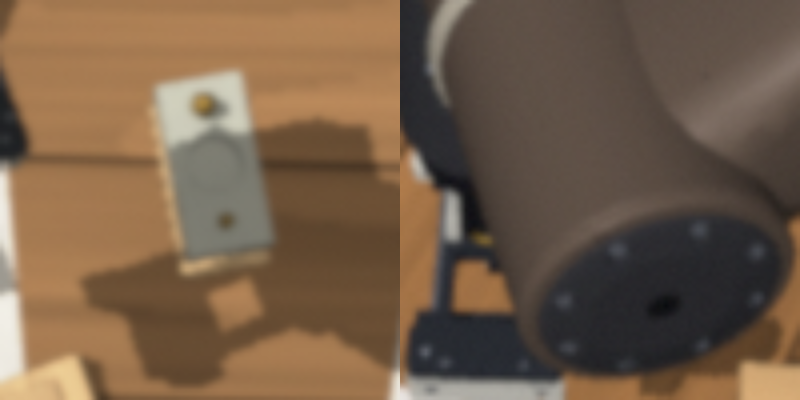

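The top view shows the lower half on the stand, dowels at (335.4,190.7) and (341.1,219.7). Its centre is (0.566,-0.0035) at 12°. The stand's foot contour gives a centre of (0.568,-0.004), so it is well placed. Next I'll grasp the upper half.

Request:
step_arm(plan=[[0.003, 0.004, 0.15, 0, 87], [0.003, 0.004, 0.3, 0, 87], [0.003, 0.004, 0.45, 0, 87], [0.003, 0.004, 0.57, 0, 87], [0.003, 0.004, 0.66, 0, 87], [0.003, 0.004, 0.72, 0, 87], [0.003, 0.004, 0.755, 0, 87], [0.003, 0.004, 0.77, 0, 87], [0.003, 0.004, 0.772, 0, 87], [0.003, 0.004, 0.772, 0, 87], [0.003, 0.004, 0.772, 0, 87]])

```text
time_s: 8.57
tcp_pos: [0.5408, 0.2038, 0.01]
eef_rot: [180.0, 0.1, -157.2]
contact_force: [0.2, 0.4, -0.4]
gripper_width: 0.0874
gripper_force: 0.0
```

Request:
step_arm(plan=[[0, 0, 0, 0, 70], [0, 0, 0, 0, 60], [0, 0, 0, 0, 56], [0, 0, 0, 0, 53], [0, 0, 0, 0, 50], [0, 0, 0, 0, 48], [0, 0, 0, 0, 48], [0, 0, 0, 0, 48], [0, 0, 0, 0, 48], [0, 0, 0, 0, 48], [0, 0, 0, 0, 48], [0, 0, 0, 0, 48]], newtons=35)

```text
time_s: 9.57
tcp_pos: [0.5401, 0.2034, 0.0089]
eef_rot: [-180.0, 0.0, -157.2]
contact_force: [-0.9, -0.6, 3.7]
gripper_width: 0.0536
gripper_force: 35.0
```

```bash
python3 -c "
from h import *
go(.566,-.0045,.22,12)"
```

```text
t 9.57 tcp [0.5401 0.2034 0.0089] rot [-180.      0.   -157.21] F [-0.9 -0.6  3.7] w 53.6 gf 35.0
GO [ 0.2265 -0.8068 -0.8443  0.1798]
```

Request:
step_arm(plan=[[0, 0, -0.1, 0, 48], [0, 0, -0.25, 0, 48], [0, 0, -0.4, 0, 48], [0, 0, -0.55, 0, 48], [0.0, -0.05, -0.68, 0.0, 48], [0.05, -0.18, -0.75, 0.05, 48], [0.09, -0.32, -0.75, 0.1, 48], [0.13, -0.46, -0.75, 0.18, 48], [0.17, -0.6, -0.75, 0.18, 48], [0.2, -0.72, -0.75, 0.18, 48], [0.2265, -0.807, -0.75, 0.18, 48], [0.2265, -0.807, -0.75, 0.18, 48]])

```text
time_s: 10.57
tcp_pos: [0.5654, -0.0079, 0.1955]
eef_rot: [-180.0, -0.1, -168.2]
contact_force: [0.3, -0.5, -2.7]
gripper_width: 0.0539
gripper_force: 35.0
```

Request:
step_arm(plan=[[0, 0, 0, 0, 48], [0, 0, 0, 0, 48], [0, 0, 0, 0, 48]])

```text
time_s: 10.82
tcp_pos: [0.5658, -0.0038, 0.1959]
eef_rot: [180.0, -0.0, -168.0]
contact_force: [0.3, 0.4, -1.7]
gripper_width: 0.0537
gripper_force: 35.0
```

```bash
python3 look.py g4; python3 -c "
from h import *
go(.566,-.0047,.14,12)
s=cv2.imread('pics/s_g4.png');a=np.radians(12.0);st=r.get_state()['tcp_pos']
for x,y in((55,27),(-55,27)):
    p=proj('side',[st[0]+(x*np.cos(a)-y*np.sin(a))/1e3,st[1]+(x*np.sin(a)+y*np.cos(a))/1e3,st[2]-.0085]);print(x,y,p.round(1),((p-[240,100]+.5)*4).round())
cv2.imwrite('pics/g4.png',cv2.resize(s[100:250,240:420],None,fx=4,fy=4))"
```

```text
t 10.92 tcp [ 0.5659 -0.0035  0.1961] rot [ 1.7999e+02 -1.0000e-02 -1.6794e+02] F [ 0.2 -0.1 -2.8] w 53.9 gf 35.0
GO [ 0.0006 -0.0046  0.2246  0.0009]
55 27 [307.9 167.1] [274. 270.]
-55 27 [351.3 174.8] [447. 301.]
```

View pics/g4.png

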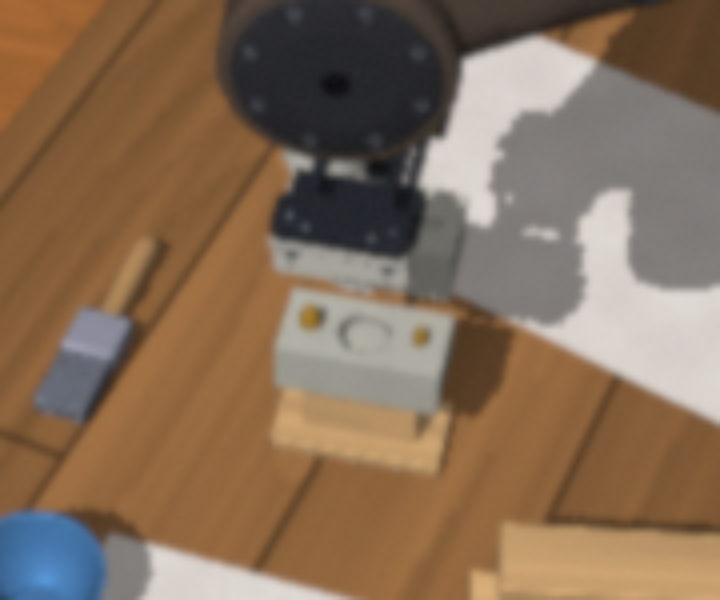

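The side view shows the upper half held above the lower, lower edge from (272,268) to (445,298), which agrees with the prediction. The dowels are at (312,317) and (421,337). Next I'll lower to just above the tips.

Request:
step_arm(plan=[[-0.002, -0.0055, 0.08, 0.001, 48], [-0.002, -0.0055, 0.15, 0.001, 48], [-0.002, -0.0055, 0.2, 0.001, 48], [-0.002, -0.0055, 0.23, 0.001, 48], [-0.002, -0.0055, 0.24, 0.001, 48], [-0.002, -0.0055, 0.24, 0.001, 48], [-0.002, -0.0055, 0.24, 0.001, 48]])

```text
time_s: 11.5
tcp_pos: [0.5673, -0.0054, 0.137]
eef_rot: [-180.0, 0.0, -168.0]
contact_force: [0.1, -0.8, -1.3]
gripper_width: 0.0541
gripper_force: 35.0
```

```bash
python3 -c "
from h import *
go(.5667,-.0047,.127,12)"
```

```text
t 11.5 tcp [ 0.5673 -0.0054  0.137 ] rot [-1.7999e+02  5.0000e-02 -1.6804e+02] F [ 0.1 -0.8 -1.3] w 54.1 gf 35.0
GO [ 0.0017  0.0031  0.0399 -0.0006]
```

Request:
step_arm(plan=[[0.001, 0.0015, 0.008, 0, 48], [0.001, 0.0015, 0.016, 0, 48], [0.001, 0.0015, 0.024, 0, 48], [0.001, 0.0015, 0.032, 0, 48], [0.001, 0.0015, 0.04, 0, 48], [0.001, 0.0015, 0.04, 0, 48]])

```text
time_s: 12.0
tcp_pos: [0.5666, -0.0053, 0.1261]
eef_rot: [180.0, 0.0, -168.1]
contact_force: [0.2, -0.0, -2.8]
gripper_width: 0.0536
gripper_force: 35.0
```

Request:
step_arm(plan=[[0, 0, 0.004, 0, 48], [0, 0, 0.008, 0, 48], [0, 0, 0.012, 0, 48], [0, 0, 0.016, 0, 48], [0, 0, 0.02, 0, 48], [0, 0, 0.02, 0, 48], [0, 0, 0.02, 0, 48]])

```text
time_s: 12.58
tcp_pos: [0.5664, -0.0055, 0.1212]
eef_rot: [-180.0, -0.0, -168.1]
contact_force: [1.4, 0.1, -2.4]
gripper_width: 0.0539
gripper_force: 35.0
```

Request:
step_arm(plan=[[0, 0, 0.003, 0, 48], [0, 0, 0.006, 0, 48], [0, 0, 0.009, 0, 48], [0, 0, 0.011, 0, 48], [0, 0, 0.011, 0, 48], [0, 0, 0.011, 0, 48]])

```text
time_s: 13.08
tcp_pos: [0.5664, -0.0054, 0.1189]
eef_rot: [-180.0, 0.0, -168.1]
contact_force: [-1.0, 1.1, 5.5]
gripper_width: 0.0538
gripper_force: 35.0
```

Request:
step_arm(plan=[[0, 0, 0.001, 0, 48], [0, 0, 0.002, 0, 48], [0, 0, 0.002, 0, 48], [0, 0, 0.002, 0, 48], [0, 0, 0.002, 0, 48]])

```text
time_s: 13.5
tcp_pos: [0.5664, -0.0054, 0.1189]
eef_rot: [-180.0, 0.0, -168.1]
contact_force: [-3.2, 1.2, 8.6]
gripper_width: 0.0538
gripper_force: 35.0
```

Request:
step_arm(plan=[[0, 0, 0.001, 0, 48], [0, 0, 0.002, 0, 48], [0, 0, 0.003, 0, 48], [0, 0, 0.004, 0, 48], [0, 0, 0.004, 0, 48], [0, 0, 0.004, 0, 48], [0, 0, 0.004, 0, 48]])

```text
time_s: 14.08
tcp_pos: [0.5664, -0.0054, 0.1189]
eef_rot: [-180.0, 0.0, -168.1]
contact_force: [-7.4, 2.6, 17.6]
gripper_width: 0.054
gripper_force: 35.0
```

```bash
python3 look.py g5; python3 -c "
from h import *
go(.5667,-.0047,.1189,12)
t=cv2.imread('pics/t_g5.png');s=cv2.imread('pics/s_g5.png')
cv2.imwrite('pics/g5.png',cv2.resize(s[120:240,260:400],None,fx=5,fy=5))"
```

```text
t 14.18 tcp [ 0.5665 -0.0055  0.1189] rot [-1.7998e+02  5.0000e-02 -1.6805e+02] F [-6.5  3.1 17.6] w 53.8 gf 35.0
GO [-0.0016  0.0028  0.0001 -0.0009]
```

View pics/g5.png

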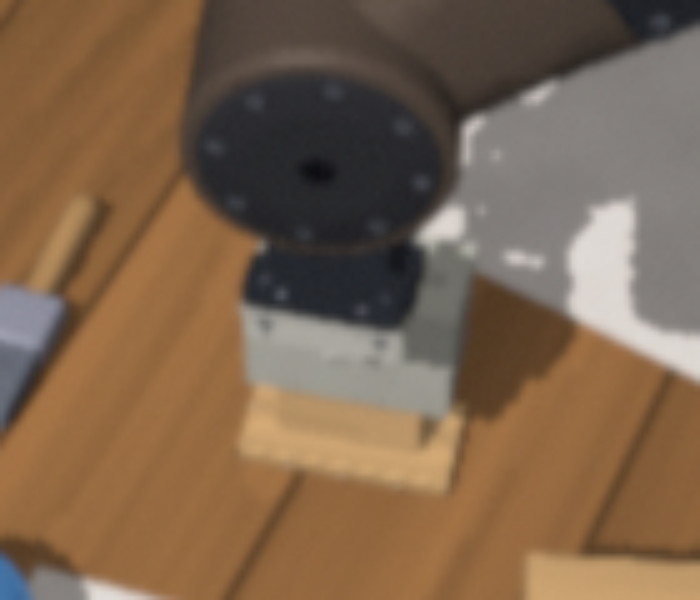

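The side view shows the closed mould flush and square on the stand, block ends at about (245,385) and (448,415), with no gap. I'll ease the push to 15 N and relieve the sideways load.

Request:
step_arm(plan=[[0.001, 0, -0.001, 0, 48], [0.002, 0, -0.001, 0, 48], [0.002, 0, -0.001, 0, 48], [0.002, 0, -0.001, 0, 48], [0.002, 0, -0.001, 0, 48], [0.002, 0, -0.001, 0, 48]])

```text
time_s: 14.68
tcp_pos: [0.5664, -0.0054, 0.1189]
eef_rot: [-180.0, 0.1, -168.1]
contact_force: [-3.5, 2.4, 13.6]
gripper_width: 0.0538
gripper_force: 35.0
```

Request:
step_arm(plan=[[0.001, -0.001, 0.0005, 0, 48], [0.001, -0.001, 0.0008, 0, 48], [0.001, -0.001, 0.0008, 0, 48], [0.001, -0.001, 0.0008, 0, 48], [0.001, -0.001, 0.0008, 0, 48], [0.001, -0.001, 0.0008, 0, 48], [0.001, -0.001, 0.0008, 0, 48], [0.001, -0.001, 0.0008, 0, 48]])

```text
time_s: 15.35
tcp_pos: [0.5665, -0.0055, 0.1189]
eef_rot: [-180.0, 0.1, -168.0]
contact_force: [-3.8, 3.5, 14.5]
gripper_width: 0.054
gripper_force: 35.0
```

Request:
step_arm(plan=[[0, 0, 0, 0, 48], [0, 0, 0, 0, 48], [0, 0, 0, 0, 48], [0, 0, 0, 0, 48], [0, 0, 0, 0, 48], [0, 0, 0, 0, 48]])

```text
time_s: 15.85
tcp_pos: [0.5665, -0.0055, 0.1189]
eef_rot: [-180.0, 0.1, -168.0]
contact_force: [-3.7, 4.7, 14.1]
gripper_width: 0.054
gripper_force: 35.0
```

The push is steady at about 14–15 N, so I'll hand in.

```bash
python3 -c "
from plant import workorder
print(workorder.close_job())"
```

```text
the job is handed in; nothing more can be done
None
```

The lower half is on the stand, about 2 mm or less off centre. The upper half is closed over its dowels, still gripped and pressed down at about 14–15 N, and the job was handed in at about 16 s without a verdict shown.

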